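# Tap a taper-shank anvil tight in the staking block

### The job

Lift the loose flat-topped anvil out of its rack and stand it, tapered end down, in the empty tapered socket of the grey staking block, and let go of it. Then take the palm mallet by its wooden grip and tap the top of the anvil down until it is wedged tight, pressing firmly home at 15 to 20 N and never harder than 25 N, without ramming it. Finally stand the mallet upright on the bench again and leave the circuit board, the tray and the screwdriver alone.

Things in the scene. Friction and masses are not known exactly. Their poses are not given: they have to be found in the camera images.
- anvil: Loose turned steel anvil, 108 mm long, 110 to 210 g, round, hanging upright in the rack by its collar. Origin at the centre of the small lower end of its shank, z up its axis. Shank from z = 0 (19.7 mm dia.) to 60 mm (28 mm dia.); collar 40 mm dia., z = 60 to 68 mm; grip column 26 mm dia. up to the flat top at z = 108 mm. In the socket it first touches with the origin 35 to 41 mm below the mouth.
- anvil_top (a point): Centre of the anvil's flat top face, 108 mm above the origin of the anvil.
- rack: Fixed black plastic rack block, 80 x 80 x 68 mm, origin at the centre of its underside, with a 32 mm hole through it in which the anvil hangs loosely by its collar.
- block: Fixed grey staking block, 170 (x) x 90 (y) x 64 mm high, origin at the centre of its underside. At x = +42 mm is the empty steel-lined tapered socket. At x = -45 mm another anvil with a pointed tip is already fitted for good (40 mm collar, 10 mm above the block; tip 52 mm above the block's top).
- socket (a point): Centre of the empty socket's mouth, level with the block's top (64 mm up); axes as the block's. Steel-lined 4 degree taper, 25 mm dia. at the mouth, about 50 mm deep, open below, walls slightly springy. No stop or shoulder: past first touch the shank wedges, force grows with depth. Bore wear and friction differ each run: 15 N comes 4 to 12 mm below first touch and must be felt.
- mallet: Palm mallet, 94 mm tall, 250 g, standing upright; origin at the centre of its striking face underneath, z up. White plastic striking foot 44 mm dia. from z = 0 to 26 mm, wooden grip 28 mm dia. from z = 26 to 94 mm; round about z.
- board: Bystander: a loaded green circuit board 100 x 170 mm with parts up to 34 mm high, lying on the bench; origin at the centre of its underside.
- tray: Bystander: a grey divided parts tray 100 x 120 x 30 mm, origin at the centre of its underside.
- driver: Bystander: a screwdriver with a black handle, lying on the bench along its x axis.
Mind the look-alikes: they are no part of the job. Several things have the shape of the block; the one meant has the colours described above. What is shaped like the anvil but green is not meant.

How it is judged:
By the outcome, as a careful person would: the job done as asked, in the order asked, and still so for the second after the job is handed in, with the robot touching nothing.
It also fails if it takes over 58 s, if anything falls off the work surface, if the arm or the gripper's body presses on something with over 40 N, if the wrist force passes 120 N, or if a joint passes its speed limit or range.

### The arm

A 6-joint arm with a two-finger parallel gripper is mounted at the origin on the work surface. World frame = base frame: x ahead of the robot, y to its left, z up, the work surface at z = 0. Lengths are in m, angles in degrees, forces in N, time in s.
With the tool pointing down it reaches from about 0.4 to 0.825 m from the base axis. Payload 7 kg.
Tool frame: the origin (TCP) lies at the centre of the arm's flange, where the gripper is bolted on; the fingertips stand 178 mm ahead of it and the grasp point (between the pads) lies ahead of it (ctrl.grip_depth is the z of the grasp point in the tool frame, in m); z points along the fingers, x is the direction in which the jaws open and shut, and the axes are right-handed (so a half turn about z gives the same grasp; the last joint's range is limited). The gripper opens to 88 mm and grips with 3 to 60 N. Pads are 19 mm wide; open, the fingers measure 130 mm over their backs; the gripper's body (78 mm by 193 mm) begins 47 mm behind the grasp point.
Start: joints at [87.382, 20.546, 0.682, 0, -70.136, -16.507], TCP at [0.221, 0.638, 0.405] pointing down, gripper open.
Joint ranges: [-176.03, 176.03], [-82.01, 121.73], [-58.28, 71.71], [-173.87, 95.51], [-174.79, -0.11], [-173.66, 173.66]. Speed limits (degrees/s): [136.94, 136.94, 172.46, 180, 180, 180].

### API

Orientations are given as [roll, pitch, yaw] about the fixed x, y, z axes, in that order (R = Rz(yaw) Ry(pitch) Rx(roll)).
In Python, from plant import ctrl gives the robot as it stands.
- The arm moves only by the tool carry_out, never from a script. Its arguments are lists of equal length, an entry for each row: "linear": the shift along the tool's x, y, z in cm, a list of three; "twist": the turn about the tool's z in degrees. In form: {"linear": [[tx, ty, tz], ...], "twist": [twist, ...]}. A call has 1 to 12 rows; each row is the pose to reach, as a shift and turn from the pose measured when the call began, along the tool's axes at that moment; what a row does not reach only later rows make up. A row lasts 1/12 s, in which the tool goes at most 41.7 mm and 7.16 degrees, less where a joint would pass 70% of its speed; a pose out of reach is approached as far as the arm can. A call with a gripper value outside its range is refused whole. "fingers" is the gripper's target within -1 to 1 (fully open at 1, half-way at 0, shut at -1), set as the call begins (left out, the last holds). The fingers move at their own pace and stop on an object; the grip force is fixed at half the most. Time passes only in rows, so rows that repeat a pose let the fingers close. It gives the time, the measured TCP pose, the force and the opening at its end, in the units of the state.
- ctrl.get_obs(): the state, without advancing time (a new reading comes with each control period).
- ctrl.snapshot(name): name is "scene" or "top" or "wrist"; returns the picture (480x640x3 uint8, blue, green, red); there is no depth.
- ctrl.camera_params(name): a dict with "fovy" (degrees; the focal length in pixels is half the picture's height over the tangent of half this angle, whatever the lens; pixels are square), "cx", "cy" (the principal point, pixels), "dist" ([k1, k2, p1, p2, k3] as OpenCV has them; the pictures are not rectified), "eye" and "rotation" of the camera in the world; the wrist camera has in their place "T_tool_cam" (4x4, takes a point from camera to tool coordinates, whose origin is the TCP and whose axes are the tool frame's). Camera axes: x right, y down, z forward; pixel columns grow to the right and rows downward; lengths in m; the calibration is good to about 2 mm. A picture is of the moment at which its call begins: read the wrist's pose just before it. camera_params takes no time and is no camera call.
- ctrl.close_job(): hands the job in, once; it reports no verdict.
The state is a dict: "clock": time; "joint_pos": joint angles; "qvel": joint speeds; "tau": joint torques, N m; "tool_pos": TCP position; "orientation": TCP orientation; "force": force on the tool from outside, world axes, zero at the start; "moment": the same for the moment, N m; "opening": finger opening in m.
Only numpy, scipy, OpenCV 4.12 (cv2) and the standard library are available. Lean on these libraries where they do the work, as an engineer would, in place of code of your own. Each camera call takes 0.05 s, during which the arm holds its last target.

## Working session

There is one attempt and no reset: what is moved stays moved. The work goes in short steps, Python scripts to look and compute and a tool call to move; the robot and the scene stay as the last step left them, time stands still between calls to the robot, and variables do not carry over. Pictures are saved under pics/ and viewed, and the job is handed in when it is done.

Besides the shell and the picture viewer there is one more tool, called after "Call:" as a command line: name --pt "numbers of a row" for each row, then --argument value for the rest. carry_out: Moves the arm, as the interface text tells. Its arguments: {"type":"object","properties":{"linear":{"type":"array","items":{"type":"array","items":{"type":"number"}}},"twist":{"type":"array","items":{"type":"number"}},"fingers":{"type":"number"}},"required":["linear","twist"]}

```bash
mkdir -p pics; ls; python3 - <<'E'
from plant import ctrl
import cv2
print(ctrl.get_obs()); print(ctrl.grip_depth)
for n in("scene","top","wrist"):
    print(n,ctrl.camera_params(n))
for n in("scene","top"):
    cv2.imwrite(f"pics/{n}0.png",ctrl.snapshot(n))
E
```

```text
pics
{'clock': 0.0, 'joint_pos': array([ 8.73811152e+01,  2.05921792e+01,  6.33533618e-01, -1.97667663e-02,
       -7.01348060e+01, -1.65059684e+01]), 'qvel': array([ 0.02280742,  0.00313512,  0.06246688, -0.14698133, -0.09667594,
        0.00880372]), 'tau': array([ 6.23291089e-05, -5.82719707e+01,  2.93037558e+01,  6.99671522e+00,
        6.81251142e-03, -1.67617941e-04]), 'tool_pos': array([0.22109766, 0.63756165, 0.40371332]), 'orientation': array([-1.79991263e+02, -9.48802519e-02, -1.09131593e+02]), 'force': array([-0.09306861,  1.3716959 ,  0.10693696]), 'moment': array([-0.01486199,  0.03192121,  0.04529707]), 'opening': 0.0878318405458573}
0.1593
scene {'fovy': 56.57629915536531, 'cx': 319.69979133866514, 'cy': 237.92843962008038, 'dist': array([-0.07597956,  0.        ,  0.        ,  0.        ,  0.        ]), 'eye': array([ 0.87554301, -0.53115902,  0.71133035]), 'rotation': array([-134.22050878,   -0.29887929,   36.79742911])}
top {'fovy': 42.21915902550441, 'cx': 322.04999963912223, 'cy': 246.73411993761442, 'dist': array([0.00780168, 0.        , 0.        , 0.        , 0.        ]), 'eye': array([ 0.42608529, -0.02157421,  1.52939974]), 'rotation': array([-176.48342258,    1.09364379,  -91.40011164])}
wrist {'fovy': 66.92203474719089, 'cx': 317.9653188043127, 'cy': 244.1881406684877, 'dist': array([-0.0248165,  0.       ,  0.       ,  0.       ,  0.       ]), 'T_tool_cam': array([[ 9.99999892e-01, -1.72503403e-04,  4.31354838e-04,
        -8.34065090e-04],
       [ 3.81358799e-05,  9.55852719e-01,  2.93846180e-01,
        -7.92961884e-02],
       [-4.63001161e-04, -2.93846132e-01,  9.55852623e-01,
         2.01372585e-02],
       [ 0.00000000e+00,  0.00000000e+00,  0.00000000e+00,
         1.00000000e+00]])}
```

View pics/scene0.png

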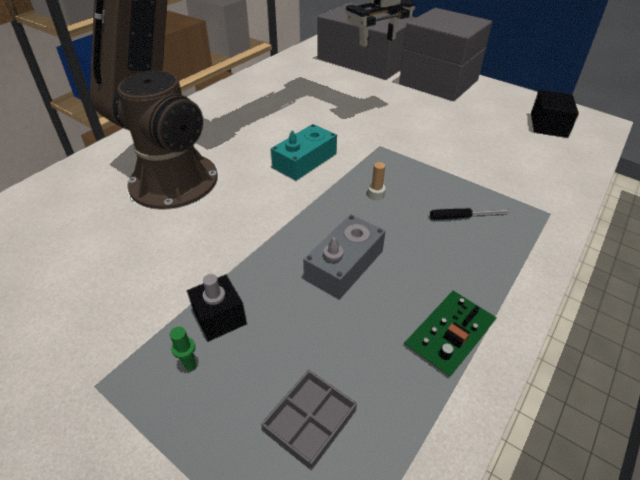

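View pics/top0.png

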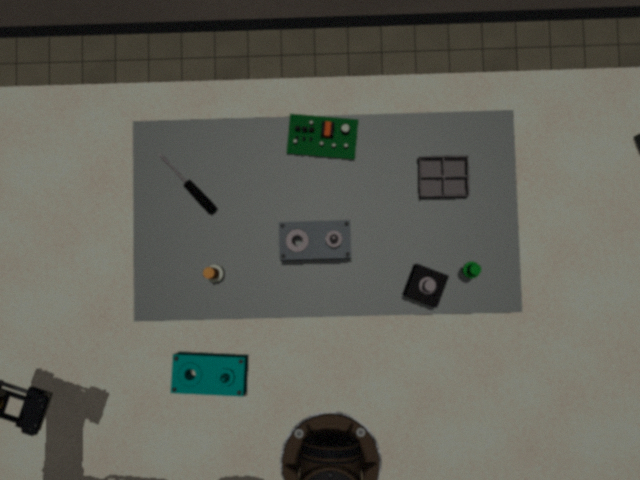

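```bash
cat > h.py <<'E'
import numpy as np,cv2
from scipy.spatial.transform import Rotation as R
from plant import ctrl
def cam(n,obs=None):
    p=ctrl.camera_params(n); f=240/np.tan(np.radians(p['fovy']/2))
    K=np.array([[f,0,p['cx']],[0,f,p['cy']],[0,0,1]])
    if n=='wrist':
        T=np.eye(4);T[:3,:3]=R.from_euler('xyz',obs['orientation'],degrees=True).as_matrix();T[:3,3]=obs['tool_pos']
        T=T@p['T_tool_cam'];return K,p['dist'],T[:3,:3],T[:3,3]
    return K,p['dist'],R.from_euler('xyz',p['rotation'],degrees=True).as_matrix(),np.array(p['eye'])
def ray(n,uv,obs=None):
    K,d,Rm,e=cam(n,obs)
    q=cv2.undistortPoints(np.array([[uv]],float),K,np.array(d))[0,0]
    v=Rm@np.array([q[0],q[1],1]);return e,v
def atz(n,uv,z,obs=None):
    e,v=ray(n,uv,obs);return e+v*(z-e[2])/v[2]
def proj(n,P,obs=None):
    K,d,Rm,e=cam(n,obs);c=Rm.T@(np.array(P,float)-e)
    return cv2.projectPoints(c.reshape(1,1,3),np.zeros(3),np.zeros(3),K,np.array(d))[0][0,0]
def crop(im,x0,y0,x1,y1,s,fn):
    cv2.imwrite(fn,cv2.resize(im[y0:y1,x0:x1],None,fx=s,fy=s,interpolation=cv2.INTER_CUBIC))
def rel(P,yaw,o):
    "shift in tool cm and twist deg to go to TCP P"
    Rm=R.from_euler('xyz',o['orientation'],degrees=True).as_matrix()
    return Rm.T@(np.array(P)-o['tool_pos'])*100
E
python3 - <<'E'
from h import *
t=cv2.imread('pics/top0.png');s=cv2.imread('pics/scene0.png')
a=[cv2.resize(t[y:y+60,x:x+80],(400,300),interpolation=cv2.INTER_CUBIC) for x,y in((275,210),(400,250),(190,240))]
a.append(cv2.resize(s[150:270,290:450],(400,300),interpolation=cv2.INTER_CUBIC))
cv2.imwrite('pics/c0.png',np.vstack([np.hstack(a[:2]),np.hstack(a[2:])]))
E
```

```text
(no output)
```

View pics/c0.png

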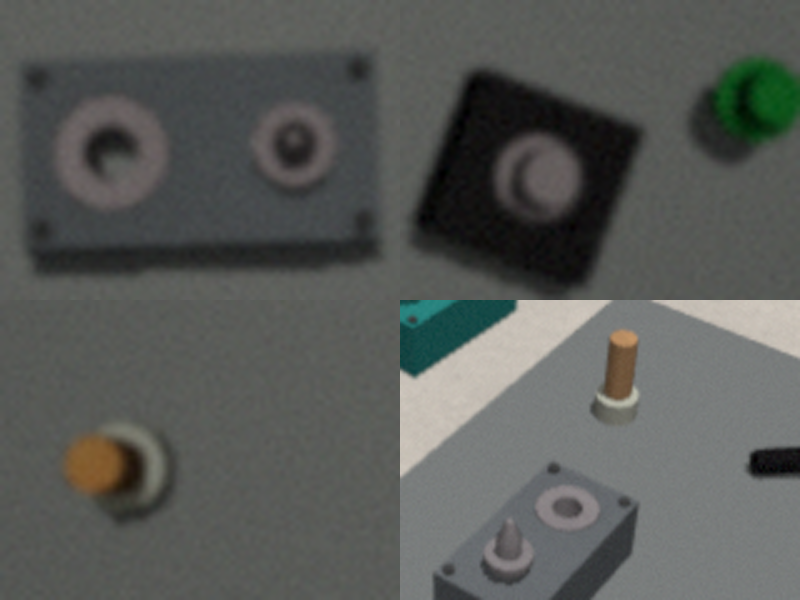

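```bash
python3 - <<'E'
from h import *
np.set_printoptions(precision=4,suppress=True)
print('socket',atz('top',(297.2,240.4),.064))
print('fitted collar',atz('top',(275+293/5,210+145/5),.074))
for c in((37,78),(358,70),(42,230),(364,220)): print('bolt',atz('top',(275+c[0]/5,210+c[1]/5),.064))
print('anvil top',atz('top',(430,286),.116),'collar',atz('top',(427.6,285.2),.076))
print('mallet top',atz('top',(209,272.8),.094),'foot',atz('top',(190+129/5,240+166/5),.026))
# scene cross checks
print('socket sc',atz('scene',(290+167/2.5,150+208/2.5),.064))
print('mallet sc',atz('scene',(290+223/2.5,150+39/2.5),.094))
for n in ['teal','rack']:pass
for c in((478,70),(642,130),(586,290),(415,228)): print('rackcorner',atz('top',(400+(c[0]-400)/5,250+c[1]/5),.068))
E
```

```text
socket [0.5333 0.0626 0.064 ]
fitted collar [ 0.5337 -0.0235  0.074 ]
bolt [0.5694 0.0969 0.064 ]
bolt [ 0.5692 -0.0552  0.064 ]
bolt [0.4972 0.096  0.064 ]
bolt [ 0.4981 -0.0561  0.064 ]
anvil top [ 0.4184 -0.2386  0.116 ] collar [ 0.4202 -0.2393  0.076 ]
mallet top [0.4612 0.2668 0.094 ] foot [0.4615 0.264  0.026 ]
socket sc [0.5336 0.0621 0.064 ]
mallet sc [0.463  0.2635 0.094 ]
rackcorner [ 0.4704 -0.2142  0.068 ]
rackcorner [ 0.4404 -0.2897  0.068 ]
rackcorner [ 0.3666 -0.2609  0.068 ]
rackcorner [ 0.3973 -0.1823  0.068 ]
```

```bash
cat >> h.py <<'E'
def plan(wps,yaw=180):
    o=ctrl.get_obs();e=o['orientation'];tw=-(yaw-e[2]);tw=(tw+180)%360-180
    print('pos',o['tool_pos'].round(4),'ori',e.round(2),'F',o['force'].round(2),'op',round(o['opening'],4),'t',round(o['clock'],2))
    for w in wps: print(w,'->',rel(w,yaw,o).round(2),'twist',round(tw,1))
E
python3 -c "
from h import *
plan([(.40,.28,.40),(.44,0,.40),(.419,-.239,.36)])"
```

```text
pos [0.2211 0.6376 0.4038] ori [-1.7999e+02 -9.0000e-02 -1.0913e+02] F [0.47 0.08 0.21] op 0.0874 t 0.1
(0.4, 0.28, 0.4) -> [ 27.92 -28.62   0.42] twist 70.9
(0.44, 0, 0.4) -> [ 53.06 -41.58   0.46] twist 70.9
(0.419, -0.239, 0.36) -> [ 76.32 -47.43   4.5 ] twist 70.9
```

Call:
carry_out --pt "27.9 -28.6 0.4" --pt "27.9 -28.6 0.4" --pt "27.9 -28.6 0.4" --pt "27.9 -28.6 0.4" --pt "27.9 -28.6 0.4" --pt "27.9 -28.6 0.4" --pt "27.9 -28.6 0.4" --pt "27.9 -28.6 0.4" --pt "27.9 -28.6 0.4" --pt "27.9 -28.6 0.4" --pt "53 -41.6 0.4" --pt "53 -41.6 0.4" --twist '[70.9,70.9,70.9,70.9,70.9,70.9,70.9,70.9,70.9,70.9,70.9,70.9]'

```text
clock: 1.1
tool_pos: [0.412, 0.1962, 0.4]
orientation: [-179.9, -0.0, 179.9]
force: [0.8, 0.2, 0.5]
opening: 0.0874
```

```bash
python3 -c "
from h import *
plan([(.40,.28,.40),(.44,0,.40),(.419,-.239,.36)])"
```

```text
pos [0.412  0.1962 0.4   ] ori [-1.7989e+02 -5.0000e-02  1.7994e+02] F [0.83 0.17 0.47] op 0.0874 t 1.1
(0.4, 0.28, 0.4) -> [ 1.21  8.38 -0.01] twist -0.1
(0.44, 0, 0.4) -> [ -2.83 -19.62   0.04] twist -0.1
(0.419, -0.239, 0.36) -> [ -0.76 -43.52   4.09] twist -0.1
```

Call:
carry_out --pt "-2.8 -19.6 0" --pt "-2.8 -19.6 0" --pt "-2.8 -19.6 0" --pt "-2.8 -19.6 0" --pt "-2.8 -19.6 0" --pt "-0.8 -43.5 4.1" --pt "-0.8 -43.5 4.1" --pt "-0.8 -43.5 4.1" --pt "-0.8 -43.5 4.1" --pt "-0.8 -43.5 4.1" --pt "-0.8 -43.5 4.1" --pt "-0.8 -43.5 4.1" --twist '[0,0,0,0,0,0,0,0,0,0,0,0]'

```text
clock: 2.1
tool_pos: [0.4181, -0.2431, 0.3581]
orientation: [-179.9, -0.2, 179.7]
force: [0.0, 0.0, 0.3]
opening: 0.0876
```

```bash
python3 -c "
from h import *
import pickle
o=ctrl.get_obs();pickle.dump(o,open('o1.pkl','wb'))
cv2.imwrite('pics/w1.png',ctrl.snapshot('wrist'))
plan([(.419,-.239,.36)])
print(proj('wrist',(.419,-.239,.116),o),proj('wrist',(.42,-.239,.076),o))"
```

```text
pos [ 0.4184 -0.2414  0.3586] ori [-179.91   -0.2   179.64] F [-0.63  0.06  0.38] op 0.0876 t 2.15
(0.419, -0.239, 0.36) -> [-0.06  0.24 -0.14] twist -0.4
[314.86357019 266.58663525] [313.76553382 248.06272028]
```

View pics/w1.png

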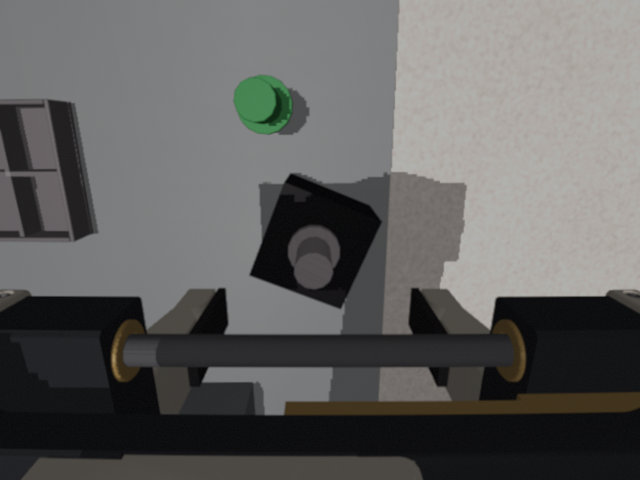

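```bash
python3 -c "
from h import *
o=ctrl.get_obs()
im=ctrl.snapshot('wrist');crop(im,230,200,400,320,4,'pics/w2.png')
plan([(.419,-.239,.258)])
for p in((.419,-.239,.116),(.42,-.239,.076)): print((proj('wrist',p,o)-(230,200))*4)"
```

```text
pos [ 0.4188 -0.2401  0.359 ] ori [-1.7991e+02 -1.5000e-01  1.7972e+02] F [-0.03  0.68  0.64] op 0.0875 t 2.2
(0.419, -0.239, 0.258) -> [-0.05  0.13 10.1 ] twist -0.3
[341.95952888 255.03496363]
[337.32394579 182.43318018]
```

View pics/w2.png

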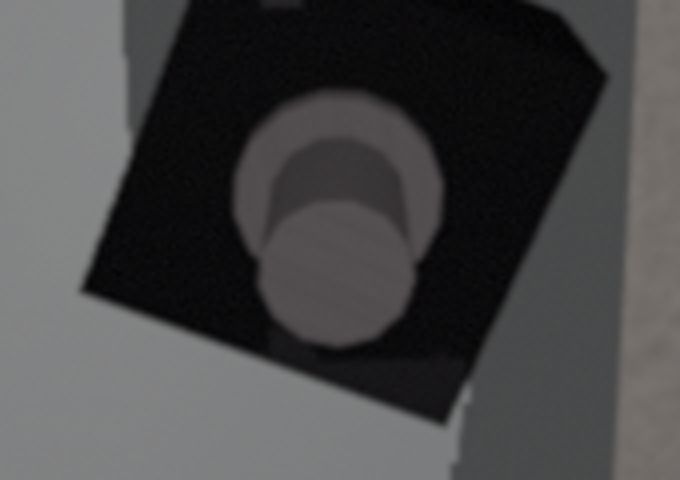

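Call:
carry_out --pt "-0.1 0.3 4" --pt "-0.1 0.3 8" --pt "-0.1 0.3 10" --pt "-0.1 0.3 10.1" --pt "-0.1 0.3 10.1" --pt "-0.1 0.3 10.1" --twist '[0,0,0,0,0,0]'

```text
clock: 2.7
tool_pos: [0.4206, -0.2367, 0.2596]
orientation: [-179.9, -0.0, 179.8]
force: [0.9, -0.7, 1.0]
opening: 0.0876
```

```bash
python3 -c "
from h import *
o=ctrl.get_obs()
im=ctrl.snapshot('wrist');cv2.imwrite('pics/w3.png',im)
plan([(.4195,-.237,.258)])"
```

```text
pos [ 0.4207 -0.2369  0.2599] ori [-1.7987e+02  2.0000e-02  1.7981e+02] F [ 0.14 -0.81 -0.12] op 0.0874 t 2.75
(0.4195, -0.237, 0.258) -> [ 0.12 -0.01  0.19] twist -0.2
```

View pics/w3.png

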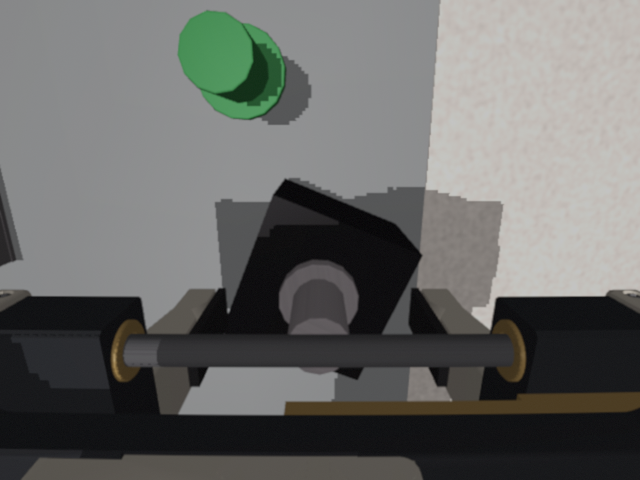

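Call:
carry_out --pt "0.1 0 0.15" --pt "0.1 0 0.15" --pt "0.1 0 0.15" --pt "0.1 0 0.15" --pt "0.1 0 0.15" --pt "0.1 0 0.15" --pt "0.1 0 0.15" --pt "0.1 0 0.15" --twist '[0,0,0,0,0,0,0,0]' --fingers -1

```text
clock: 3.42
tool_pos: [0.4197, -0.2369, 0.2584]
orientation: [-179.9, 0.0, 179.8]
force: [-1.1, -0.4, 0.9]
opening: 0.0402
```

```bash
python3 -c "
from h import *
plan([(.419,-.237,.258),(.419,-.237,.35)])"
```

```text
pos [ 0.4197 -0.2369  0.2584] ori [-1.7987e+02  1.0000e-02  1.7980e+02] F [-1.05 -0.39  0.94] op 0.0402 t 3.42
(0.419, -0.237, 0.258) -> [ 0.07 -0.01  0.04] twist -0.2
(0.419, -0.237, 0.35) -> [ 0.06 -0.03 -9.16] twist -0.2
```

Call:
carry_out --pt "0.05 0 0" --pt "0.05 0 0" --pt "0.05 0 0" --pt "0.05 0 0" --twist '[0,0,0,0]'

```text
clock: 3.75
tool_pos: [0.4192, -0.2369, 0.2583]
orientation: [-179.9, 0.0, 179.8]
force: [-0.2, -0.2, -1.5]
opening: 0.0256
```

```bash
python3 -c "
from h import *
plan([(.419,-.237,.34),(.419,-.237,.40),(.5334,.0624,.40)])"
```

```text
pos [ 0.4192 -0.2369  0.2583] ori [-1.7987e+02  2.0000e-02  1.7980e+02] F [-0.19 -0.2  -1.48] op 0.0256 t 3.75
(0.419, -0.237, 0.34) -> [ 0.02 -0.02 -8.17] twist -0.2
(0.419, -0.237, 0.4) -> [  0.02  -0.04 -14.17] twist -0.2
(0.5334, 0.0624, 0.4) -> [-11.32  29.94 -14.23] twist -0.2
```

Call:
carry_out --pt "0 0 -2" --pt "0 0 -5" --pt "0 0 -8.5" --pt "0 0 -12" --pt "0 0 -14.2" --twist '[0,0,0,0,0]'

```text
clock: 4.17
tool_pos: [0.4193, -0.2368, 0.4037]
orientation: [-179.8, 0.2, 179.8]
force: [0.9, -0.2, -2.1]
opening: 0.0255
```

```bash
python3 -c "
from h import *
plan([(.5334,.0624,.40)])"
```

```text
pos [ 0.4193 -0.2368  0.4037] ori [-1.7982e+02  1.7000e-01  1.7982e+02] F [ 0.93 -0.21 -2.11] op 0.0255 t 4.17
(0.5334, 0.0624, 0.4) -> [-11.32  29.95   0.3 ] twist -0.2
```

Call:
carry_out --pt "-11.3 30 0.3" --pt "-11.3 30 0.3" --pt "-11.3 30 0.3" --pt "-11.3 30 0.3" --pt "-11.3 30 0.3" --pt "-11.3 30 0.3" --pt "-11.3 30 0.3" --pt "-11.3 30 0.3" --pt "-11.3 30 0.3" --pt "-11.3 30 0.3" --pt "-11.3 30 0.3" --pt "-11.3 30 0.3" --twist '[-0.2,-0.2,-0.2,-0.2,-0.2,-0.2,-0.2,-0.2,-0.2,-0.2,-0.2,-0.2]'

```text
clock: 5.17
tool_pos: [0.5328, 0.0622, 0.3998]
orientation: [-179.8, 0.1, 180.0]
force: [-0.0, 0.2, -2.6]
opening: 0.0257
```

```bash
python3 -c "
from h import *
o=ctrl.get_obs()
im=ctrl.snapshot('wrist');cv2.imwrite('pics/w4.png',im)
im=ctrl.snapshot('top');crop(im,270,200,370,275,8,'pics/t4.png')
plan([(.5334,.0624,.40)])
print(proj('wrist',(.5334,.0624,.064),o))
t=o['tool_pos'];print([ (proj('wrist',t-[0,0,d],o)).round(1) for d in (.1423,.1823,.2503)])"
```

```text
pos [0.5329 0.0619 0.4001] ori [-1.7982e+02  1.7000e-01  1.7995e+02] F [-0.63  0.15 -2.1 ] op 0.026 t 5.27
(0.5334, 0.0624, 0.4) -> [-0.05  0.05  0.01] twist -0.0
[317.91479399 226.38108299]
[array([318.3, 347.6]), array([318.4, 301.9]), array([318.5, 257.1])]
```

View pics/w4.png

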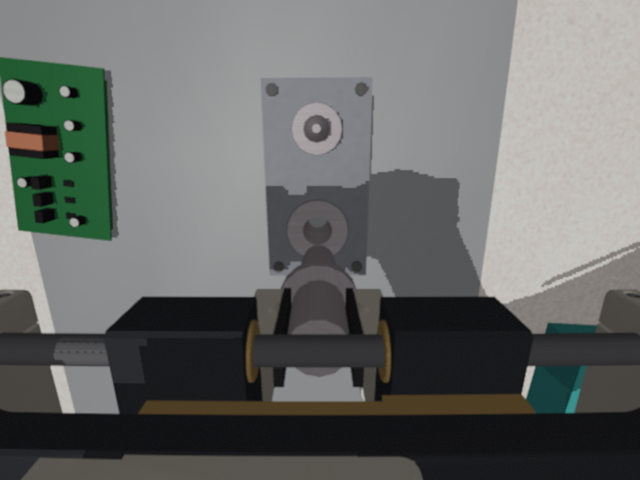

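View pics/t4.png

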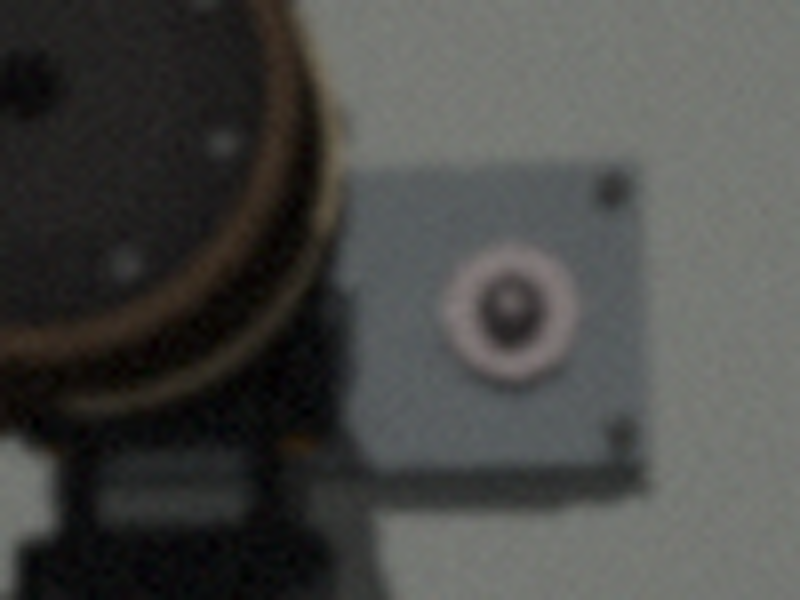

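```bash
python3 -c "
from h import *
im=cv2.imread('pics/w4.png');crop(np.clip(im.astype(int)*2,0,255).astype('uint8'),250,180,390,285,5,'pics/w4c.png')"
```

```text
(no output)
```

View pics/w4c.png

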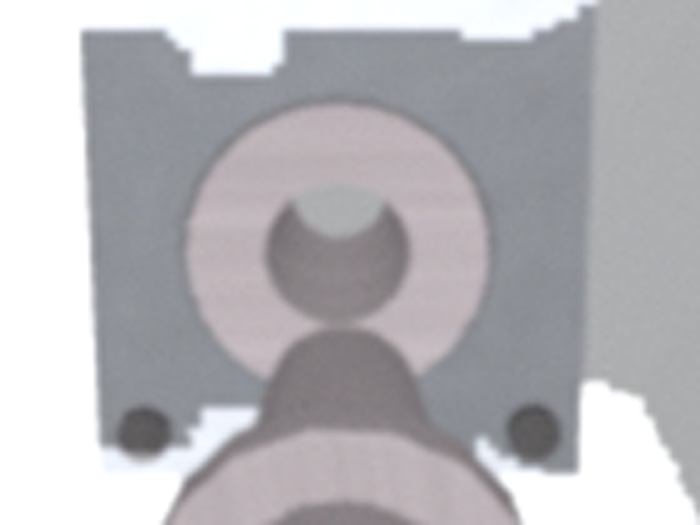

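```bash
python3 -c "
from h import *
o=ctrl.get_obs();t=o['tool_pos'];Rm=R.from_euler('xyz',o['orientation'],degrees=True).as_matrix()
for dy in(-.002,0,.002,.004):
  print(dy,proj('wrist',t+Rm@np.array([0,-.00985+dy,.2503]),o).round(1),'collar far',proj('wrist',t+Rm@np.array([0,-.02+dy,.1823]),o).round(1),proj('wrist',t+Rm@np.array([0,-.02+dy,.1903]),o).round(1))
print(atz('wrist',(317.6,230.4),.064,o))
for c in((144,432),(534,432)): print('bolt',atz('wrist',(250+c[0]/5,180+c[1]/5),.064,o))
for c in((272,89),(362,89)): print('bolt',atz('wrist',c,.064,o))
"
```

```text
-0.002 [317.7 238.8] collar far [317.6 258.4] [317.6 253.1]
0 [317.7 241.7] collar far [317.6 262.4] [317.6 256.9]
0.002 [317.7 244.6] collar far [317.6 266.4] [317.6 260.7]
0.004 [317.7 247.5] collar far [317.6 270.3] [317.6 264.5]
[0.53401708 0.06605825 0.064     ]
bolt [0.5700657  0.10056631 0.064     ]
bolt [0.49770574 0.10055007 0.064     ]
bolt [ 0.57078673 -0.05225197  0.064     ]
bolt [ 0.49796416 -0.05215736  0.064     ]
```

```bash
python3 -c "
from h import *
plan([(.5339,.0639,.33),(.5339,.0639,.30),(.5339,.0639,.285)])"
```

```text
pos [0.5329 0.0619 0.4001] ori [-1.7982e+02  1.7000e-01  1.7995e+02] F [-0.63  0.15 -2.1 ] op 0.026 t 5.27
(0.5339, 0.0639, 0.33) -> [-0.08  0.22  7.01] twist -0.0
(0.5339, 0.0639, 0.3) -> [-0.07  0.23 10.01] twist -0.0
(0.5339, 0.0639, 0.285) -> [-0.07  0.24 11.51] twist -0.0
```

Call:
carry_out --pt "-0.1 0.2 3" --pt "-0.1 0.2 6" --pt "-0.1 0.2 8" --pt "-0.1 0.2 8" --pt "-0.1 0.2 8" --twist '[0,0,0,0,0]'

```text
clock: 5.68
tool_pos: [0.534, 0.0629, 0.32]
orientation: [-179.7, 0.1, 179.9]
force: [0.7, -0.3, -1.6]
opening: 0.0256
```

```bash
python3 -c "
from h import *
o=ctrl.get_obs()
im=ctrl.snapshot('wrist');crop(np.clip(im.astype(int)*2,0,255).astype('uint8'),250,220,390,325,5,'pics/w5.png')
im=ctrl.snapshot('scene');crop(im,280,120,440,240,5,'pics/s5.png')
plan([(.5339,.0639,.30),(.5339,.0639,.285)])"
```

```text
pos [0.5348 0.0635 0.3218] ori [-179.84    0.3   179.94] F [ 0.84  0.1  -1.28] op 0.0254 t 5.78
(0.5339, 0.0639, 0.3) -> [0.1  0.05 2.18] twist -0.1
(0.5339, 0.0639, 0.285) -> [0.11 0.05 3.68] twist -0.1
```

View pics/w5.png

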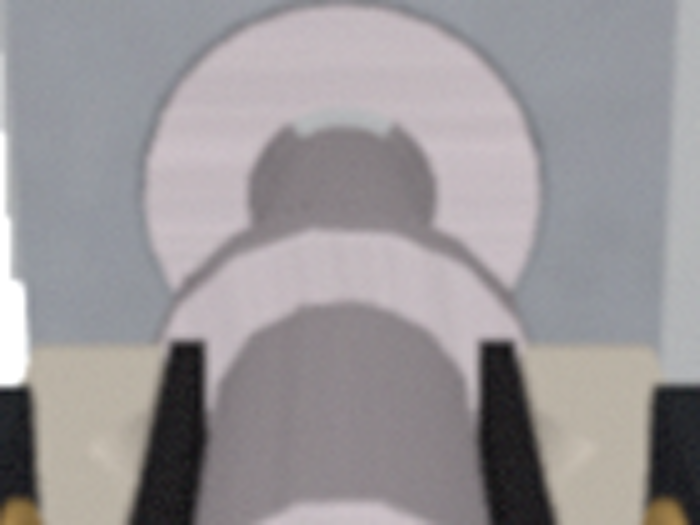

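View pics/s5.png

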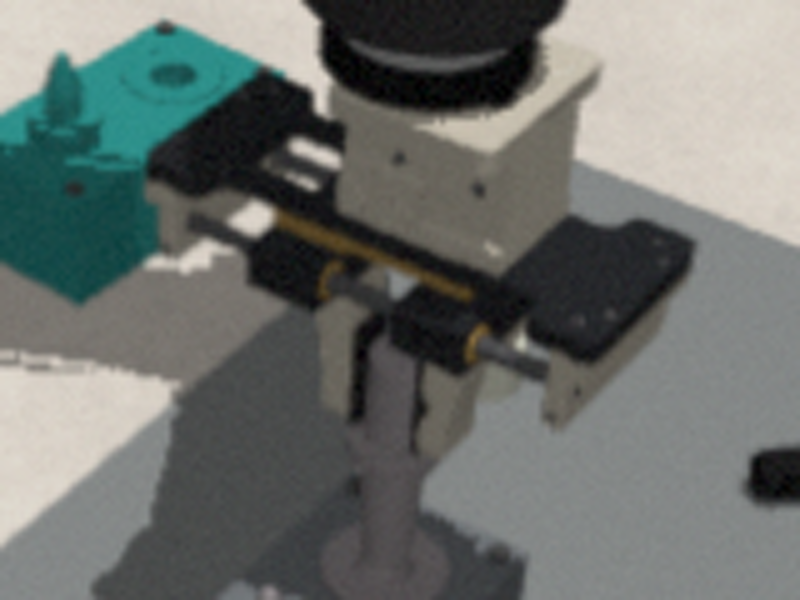

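Call:
carry_out --pt "0.05 0.05 0.5" --pt "0.05 0.05 1" --pt "0.05 0.05 1.5" --pt "0.05 0.05 2" --pt "0.05 0.05 2.2" --pt "0.05 0.05 2.2" --twist '[0,0,0,0,0,0]'

```text
clock: 6.28
tool_pos: [0.5342, 0.0639, 0.299]
orientation: [-179.8, 0.2, 179.9]
force: [0.3, 0.8, -1.7]
opening: 0.0255
```

```bash
python3 -c "
from h import *
plan([(.5344,.0639,.30),(.5344,.0639,.285)])"
```

```text
pos [0.5342 0.0639 0.299 ] ori [-179.82    0.23  179.94] F [ 0.32  0.76 -1.68] op 0.0255 t 6.28
(0.5344, 0.0639, 0.3) -> [-0.02  0.   -0.1 ] twist -0.1
(0.5344, 0.0639, 0.285) -> [-0.02  0.01  1.4 ] twist -0.1
```

Call:
carry_out --pt "0 0 0.3" --pt "0 0 0.6" --pt "0 0 0.9" --pt "0 0 1.2" --pt "0 0 1.2" --twist '[0,0,0,0,0]'

```text
clock: 6.7
tool_pos: [0.534, 0.064, 0.2863]
orientation: [-179.8, 0.2, 179.9]
force: [-0.5, 1.7, -3.3]
opening: 0.0255
```

Call:
carry_out --pt "0 0 0.2" --pt "0 0 0.4" --pt "0 0 0.5" --pt "0 0 0.5" --twist '[0,0,0,0]'

```text
clock: 7.03
tool_pos: [0.534, 0.0641, 0.2811]
orientation: [-179.8, 0.2, 179.9]
force: [-0.3, 4.1, -1.6]
opening: 0.0257
```

```bash
python3 -c "
from h import *
plan([])"
```

```text
pos [0.534  0.0641 0.2811] ori [-179.84    0.19  179.93] F [-0.32  4.08 -1.63] op 0.0257 t 7.03
```

Call:
carry_out --pt "0 0.05 0.1" --pt "0 0.1 0.15" --pt "0 0.1 0.2" --pt "0 0.1 0.2" --twist '[0,0,0,0]'

```text
clock: 7.37
tool_pos: [0.5339, 0.0649, 0.2789]
orientation: [-179.8, 0.2, 179.9]
force: [-1.1, 0.5, -2.7]
opening: 0.0257
```

Call:
carry_out --pt "0 0 0.1" --pt "0 0 0.2" --pt "0 0 0.2" --twist '[0,0,0]'

```text
clock: 7.62
tool_pos: [0.5339, 0.0649, 0.2768]
orientation: [-179.8, 0.2, 179.9]
force: [-0.9, 2.2, -2.2]
opening: 0.0252
```

Call:
carry_out --pt "0 0.02 0.1" --pt "0 0.02 0.2" --pt "0 0.02 0.2" --twist '[0,0,0]'

```text
clock: 7.87
tool_pos: [0.534, 0.0651, 0.2748]
orientation: [-179.8, 0.2, 179.9]
force: [-1.7, 1.0, 0.8]
opening: 0.0256
```

Call:
carry_out --pt "0 0 0" --pt "0 0 0" --pt "0 0 0" --pt "0 0 0" --pt "0 0 0" --pt "0 0 0" --twist '[0,0,0,0,0,0]' --fingers 1

```text
clock: 8.37
tool_pos: [0.534, 0.0651, 0.2749]
orientation: [-179.8, 0.2, 179.9]
force: [0.2, 0.1, 0.3]
opening: 0.0598
```

```bash
python3 -c "
from h import *
o=ctrl.get_obs()
cv2.imwrite('pics/w6.png',ctrl.snapshot('wrist'))
plan([(.534,.065,.40),(.461,.266,.40)])"
```

```text
pos [0.534  0.0651 0.2748] ori [-1.7981e+02  1.7000e-01  1.7993e+02] F [-0.1  -0.94  0.6 ] op 0.064 t 8.42
(0.534, 0.065, 0.4) -> [ -0.04  -0.05 -12.52] twist -0.1
(0.461, 0.266, 0.4) -> [  7.29  20.04 -12.61] twist -0.1
```

View pics/w6.png

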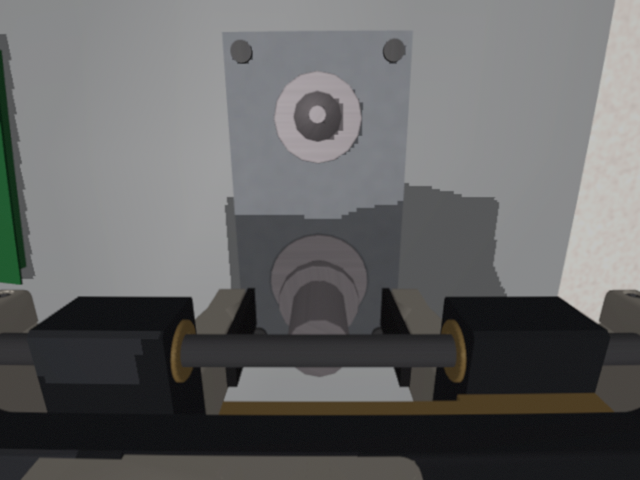

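Call:
carry_out --pt "0 0 -2" --pt "0 0 -6" --pt "0 0 -10" --pt "0 0 -12.5" --pt "7.3 20 -12.5" --pt "7.3 20 -12.5" --pt "7.3 20 -12.5" --pt "7.3 20 -10" --pt "7.3 20 -10" --pt "7.3 20 -10" --pt "7.3 20 -10" --pt "7.3 20 -10" --twist '[0,0,0,0,0,0,0,0,0,0,0,0]'

```text
clock: 9.42
tool_pos: [0.4607, 0.2659, 0.3738]
orientation: [-179.8, 0.2, -180.0]
force: [0.0, -0.6, 0.5]
opening: 0.0874
```

```bash
python3 -c "
from h import *
ctrl.snapshot('wrist')
o=ctrl.get_obs()
im=ctrl.snapshot('wrist');cv2.imwrite('pics/w7.png',im)
im=ctrl.snapshot('scene');crop(im,290,180,450,300,5,'pics/s7.png')
plan([(.461,.266,.37),(.461,.266,.229)])
for p in((.461,.266,.094),(.461,.266,.026)): print(proj('wrist',p,o))"
```

```text
pos [0.4614 0.2646 0.3743] ori [-179.83    0.2   179.86] F [ 1.01  0.12 -0.32] op 0.0877 t 9.57
(0.461, 0.266, 0.37) -> [0.04 0.14 0.43] twist -0.1
(0.461, 0.266, 0.229) -> [ 0.09  0.18 14.53] twist -0.1
[318.99500825 245.13102757]
[319.0316753  223.70031208]
```

View pics/w7.png

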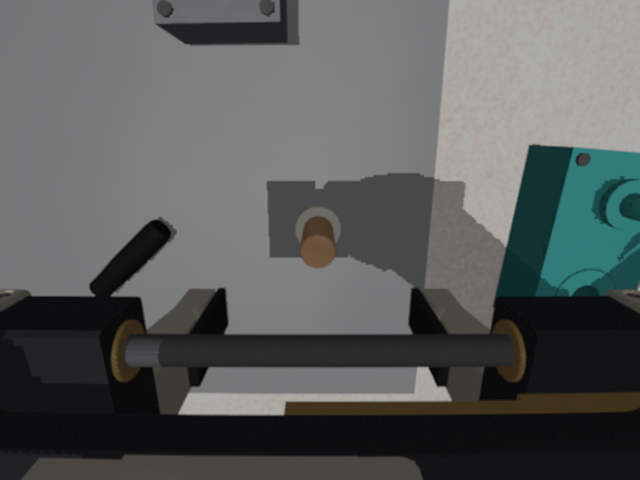

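View pics/s7.png

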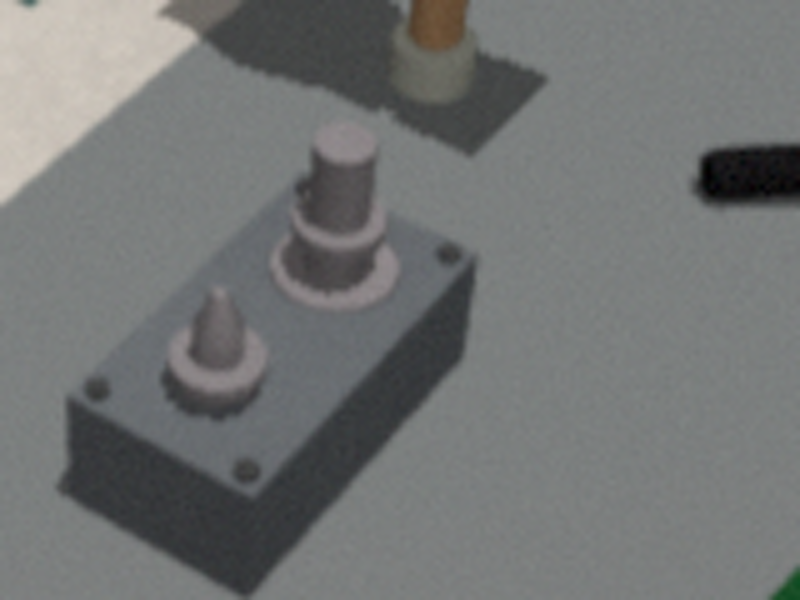

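Call:
carry_out --pt "0 0.35 4" --pt "0 0.35 8" --pt "0 0.35 12" --pt "0 0.35 14.5" --pt "0 0.35 14.7" --pt "0 0.35 14.7" --twist '[0,0,0,0,0,0]'

```text
clock: 10.07
tool_pos: [0.4623, 0.2666, 0.2267]
orientation: [-179.7, 0.1, 179.8]
force: [0.9, 0.2, 0.1]
opening: 0.0875
```

```bash
python3 -c "
from h import *
o=ctrl.get_obs()
im=ctrl.snapshot('wrist');cv2.imwrite('pics/w8.png',im)
plan([(.461,.268,.227)])"
```

```text
pos [0.4628 0.2674 0.2283] ori [-179.82    0.23  179.82] F [0.67 0.37 0.7 ] op 0.0876 t 10.12
(0.461, 0.268, 0.227) -> [0.18 0.06 0.13] twist -0.2
```

View pics/w8.png

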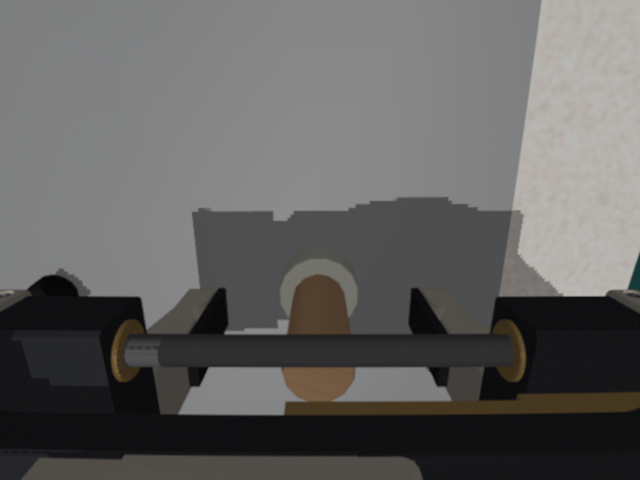

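Call:
carry_out --pt "0 0 0" --pt "0 0 0" --pt "0 0 0" --pt "0 0 0" --pt "0 0 0" --pt "0 0 0" --pt "0 0 0" --pt "0 0 0" --pt "0 0 0" --pt "0 0 0" --pt "0 0 0" --pt "0 0 0" --twist '[0,0,0,0,0,0,0,0,0,0,0,0]' --fingers -1

```text
clock: 11.12
tool_pos: [0.4627, 0.2673, 0.2281]
orientation: [-179.8, 0.2, 179.8]
force: [-1.1, 0.7, -1.6]
opening: 0.0277
```

```bash
python3 -c "
from h import *
plan([(.463,.267,.36),(.534,.065,.36)])"
```

```text
pos [0.4627 0.2673 0.2281] ori [-179.81    0.21  179.82] F [-1.11  0.66 -1.59] op 0.0277 t 11.12
(0.463, 0.267, 0.36) -> [ -0.08  -0.08 -13.19] twist -0.2
(0.534, 0.065, 0.36) -> [ -7.24 -20.25 -13.09] twist -0.2
```

Call:
carry_out --pt "0 0 -2" --pt "0 0 -6" --pt "0 0 -10" --pt "0 0 -14" --pt "0 0 -16.5" --pt "-7.2 -20.3 -17" --pt "-7.2 -20.3 -17" --pt "-7.2 -20.3 -17" --pt "-7.2 -20.3 -17" --pt "-7.2 -20.3 -17" --pt "-7.2 -20.3 -17" --pt "-7.2 -20.3 -17" --twist '[0,0,0,0,0,0,0,0,0,0,0,0]'

```text
clock: 12.12
tool_pos: [0.5337, 0.062, 0.3985]
orientation: [-179.8, 0.1, 179.6]
force: [0.4, 0.2, -3.6]
opening: 0.0277
```

Call:
carry_out --pt "0 0 0" --pt "0 0 0" --pt "0 0 0" --twist '[0,0,0]'

```text
clock: 12.37
tool_pos: [0.5335, 0.0627, 0.3982]
orientation: [-179.8, 0.1, 179.6]
force: [0.0, 1.1, -2.1]
opening: 0.0277
```

```bash
python3 -c "
from h import *
o=ctrl.get_obs()
im=ctrl.snapshot('wrist');cv2.imwrite('pics/w9.png',im)
im=ctrl.snapshot('scene');crop(im,270,110,430,230,5,'pics/s9.png')
plan([(.534,.0645,.37),(.534,.0645,.363)])"
```

```text
pos [0.5335 0.0629 0.3984] ori [-1.7978e+02  1.4000e-01  1.7966e+02] F [ 0.28 -0.41 -1.82] op 0.0274 t 12.47
(0.534, 0.0645, 0.37) -> [-0.04  0.17  2.84] twist -0.3
(0.534, 0.0645, 0.363) -> [-0.04  0.17  3.54] twist -0.3
```

View pics/w9.png

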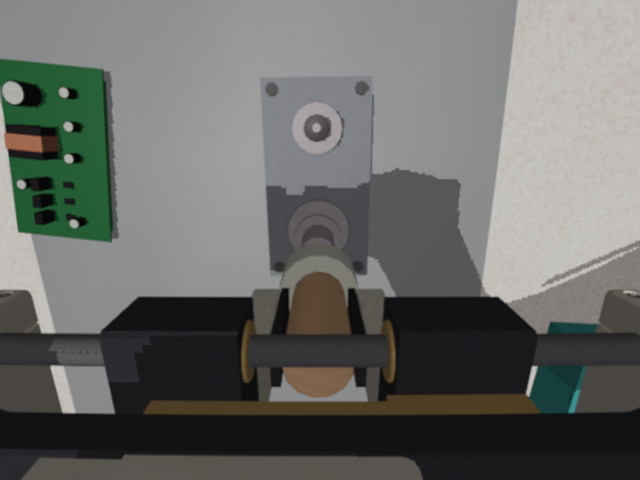

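View pics/s9.png

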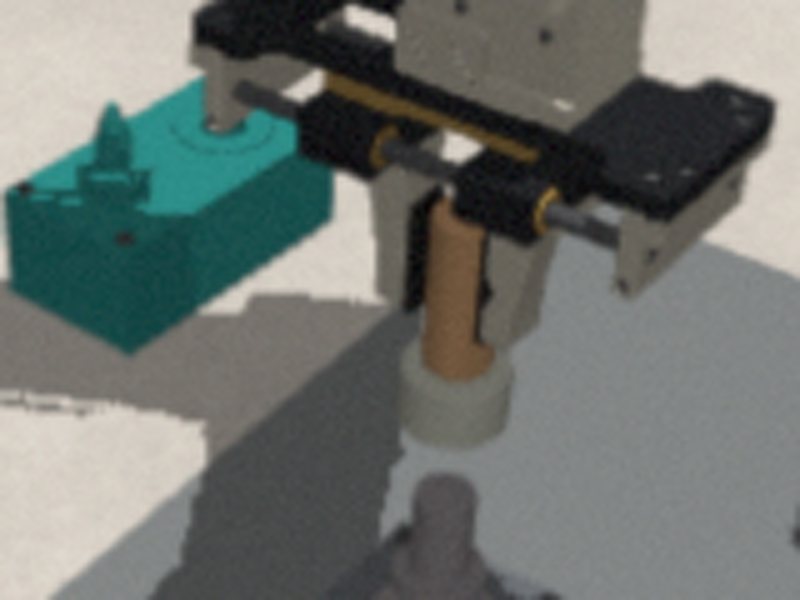

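```bash
python3 -c "
from h import *
print('anvil top',atz('scene',(270+445/5,110+490/5),.1325),'foot',atz('scene',(270+455/5,110+415/5),.1703))
for P in((.534,.065,.1325),(.534,.063,.1703)): print((proj('scene',P)-[270,110])*5)
"
```

```text
anvil top [0.53297257 0.06323017 0.1325    ] foot [0.53380234 0.06452477 0.1703    ]
[449.563505   488.72476229]
[453.29194495 417.14098762]
```

Call:
carry_out --pt "0 0.05 1.2" --pt "0 0.05 2.3" --pt "0 0.05 3" --pt "0 0.05 3.3" --pt "0 0.05 3.3" --pt "0 0.05 3.3" --twist '[0,0,0,0,0,0]'

```text
clock: 12.97
tool_pos: [0.5337, 0.0634, 0.3654]
orientation: [-179.8, 0.1, 179.7]
force: [0.2, -0.6, -3.1]
opening: 0.0273
```

Call:
carry_out --pt "0 0 0.05" --pt "0 0 0.1" --pt "0 0 0.15" --pt "0 0 0.2" --pt "0 0 0.2" --twist '[0,0,0,0,0]'

```text
clock: 13.38
tool_pos: [0.5337, 0.0633, 0.3635]
orientation: [-179.8, 0.1, 179.7]
force: [-0.7, 0.2, -2.2]
opening: 0.0279
```

Call:
carry_out --pt "0 0 0.05" --pt "0 0 0.1" --pt "0 0 0.15" --pt "0 0 0.2" --pt "0 0 0.2" --twist '[0,0,0,0,0]'

```text
clock: 13.8
tool_pos: [0.5337, 0.0633, 0.3614]
orientation: [-179.8, 0.1, 179.7]
force: [-0.4, 0.4, -2.6]
opening: 0.0279
```

Call:
carry_out --pt "0 0 0.05" --pt "0 0 0.1" --pt "0 0 0.1" --twist '[0,0,0]'

```text
clock: 14.05
tool_pos: [0.5338, 0.0633, 0.3606]
orientation: [-179.8, 0.1, 179.7]
force: [-0.8, 0.5, -0.6]
opening: 0.0275
```

Call:
carry_out --pt "0 0 0.05" --pt "0 0 0.1" --pt "0 0 0.1" --twist '[0,0,0]'

```text
clock: 14.3
tool_pos: [0.5339, 0.0634, 0.36]
orientation: [-179.8, 0.2, 179.7]
force: [-1.6, 0.7, 3.1]
opening: 0.0278
```

Call:
carry_out --pt "0 0 0.05" --pt "0 0 0.1" --pt "0 0 0.1" --twist '[0,0,0]'

```text
clock: 14.55
tool_pos: [0.534, 0.0633, 0.3593]
orientation: [-179.8, 0.2, 179.7]
force: [-1.2, -0.4, 5.6]
opening: 0.0274
```

Call:
carry_out --pt "0 0 0.05" --pt "0 0 0.1" --pt "0 0 0.1" --pt "0 0 0.1" --twist '[0,0,0,0]'

```text
clock: 14.88
tool_pos: [0.5341, 0.0634, 0.3586]
orientation: [-179.8, 0.2, 179.7]
force: [-1.3, 0.3, 6.1]
opening: 0.0273
```

```bash
python3 -c "
from h import *
plan([])"
```

```text
pos [0.5341 0.0634 0.3586] ori [-179.77    0.24  179.7 ] F [-1.32  0.28  6.14] op 0.0273 t 14.88
```

Call:
carry_out --pt "0 0 0.05" --pt "0 0 0.1" --pt "0 0 0.1" --pt "0 0 0.1" --twist '[0,0,0,0]'

```text
clock: 15.22
tool_pos: [0.5342, 0.0634, 0.3581]
orientation: [-179.8, 0.3, 179.7]
force: [-1.5, -0.0, 7.0]
opening: 0.0273
```

Call:
carry_out --pt "0 0 0.05" --pt "0 0 0.1" --pt "0 0 0.1" --pt "0 0 0.1" --twist '[0,0,0,0]'

```text
clock: 15.55
tool_pos: [0.5343, 0.0633, 0.3576]
orientation: [-179.8, 0.3, 179.7]
force: [-2.2, -0.8, 6.8]
opening: 0.0275
```

Call:
carry_out --pt "0 0 0.08" --pt "0 0 0.12" --pt "0 0 0.16" --pt "0 0 0.16" --pt "0 0 0.16" --twist '[0,0,0,0,0]'

```text
clock: 15.97
tool_pos: [0.5345, 0.0633, 0.357]
orientation: [-179.8, 0.4, 179.7]
force: [-1.8, 0.3, 9.7]
opening: 0.0274
```

```bash
python3 -c "
from h import *
plan([])
im=ctrl.snapshot('scene');crop(im,270,110,430,230,5,'pics/s10.png')
plan([])"
```

```text
pos [0.5345 0.0633 0.357 ] ori [-179.78    0.38  179.75] F [-1.83  0.31  9.73] op 0.0274 t 15.97
pos [0.5345 0.0633 0.357 ] ori [-179.78    0.39  179.75] F [-3.44 -0.45  8.75] op 0.0279 t 16.02
```

View pics/s10.png

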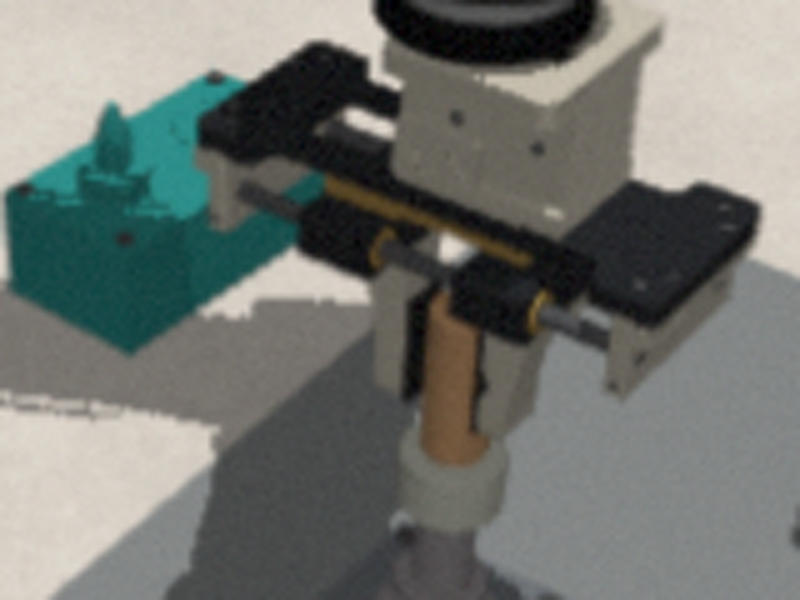

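Call:
carry_out --pt "0.04 0 0.12" --pt "0.05 0 0.18" --pt "0.05 0 0.22" --pt "0.05 0 0.22" --pt "0.05 0 0.22" --twist '[0,0,0,0,0]'

```text
clock: 16.43
tool_pos: [0.5343, 0.0633, 0.356]
orientation: [-179.8, 0.5, 179.8]
force: [-3.1, -0.5, 11.0]
opening: 0.0275
```

Call:
carry_out --pt "0.05 0 0.15" --pt "0.05 0 0.22" --pt "0.05 0 0.28" --pt "0.05 0 0.3" --pt "0.05 0 0.3" --pt "0.05 0 0.3" --twist '[0,0,0,0,0,0]'

```text
clock: 16.93
tool_pos: [0.5342, 0.0633, 0.3548]
orientation: [-179.8, 0.6, 179.8]
force: [-3.9, -0.1, 14.7]
opening: 0.0275
```

```bash
python3 -c "
from h import *
plan([])"
```

```text
pos [0.5342 0.0633 0.3548] ori [-179.79    0.61  179.81] F [-3.9  -0.12 14.74] op 0.0275 t 16.93
```

Call:
carry_out --pt "0.05 0 0.2" --pt "0.05 0 0.28" --pt "0.05 0 0.32" --pt "0.05 0 0.32" --pt "0.05 0 0.32" --pt "0.05 0 0.32" --twist '[0,0,0,0,0,0]'

```text
clock: 17.43
tool_pos: [0.5343, 0.0634, 0.3538]
orientation: [-179.8, 0.8, 179.9]
force: [-4.5, -0.2, 18.4]
opening: 0.0277
```

Call:
carry_out --pt "0.02 0 0.26" --twist '[0]'

```text
clock: 17.52
tool_pos: [0.5347, 0.0634, 0.3537]
orientation: [-179.8, 1.0, 179.9]
force: [-6.0, -0.8, 21.2]
opening: 0.0273
```

Call:
carry_out --pt "0 0 -0.3" --pt "0 0 -0.8" --pt "0 0 -2" --pt "0 0 -4" --pt "0 0 -4" --pt "0 0 -4" --twist '[0,0,0,0,0,0]'

```text
clock: 18.02
tool_pos: [0.5341, 0.0637, 0.394]
orientation: [-179.9, 1.0, 179.9]
force: [0.4, -0.7, -3.1]
opening: 0.0274
```

```bash
python3 -c "
from h import *
im=ctrl.snapshot('scene');crop(im,270,110,430,230,5,'pics/s11.png')
o=ctrl.get_obs()
cv2.imwrite('pics/w11.png',ctrl.snapshot('wrist'))
plan([(.4627,.267,.40),(.4627,.267,.2281)])"
```

```text
pos [0.5336 0.0635 0.3926] ori [-179.8     0.87  179.89] F [ 0.27 -0.19 -2.75] op 0.0275 t 18.12
(0.4627, 0.267, 0.4) -> [ 7.12 20.34 -0.92] twist -0.1
(0.4627, 0.267, 0.2281) -> [ 7.38 20.4  16.26] twist -0.1
```

View pics/s11.png

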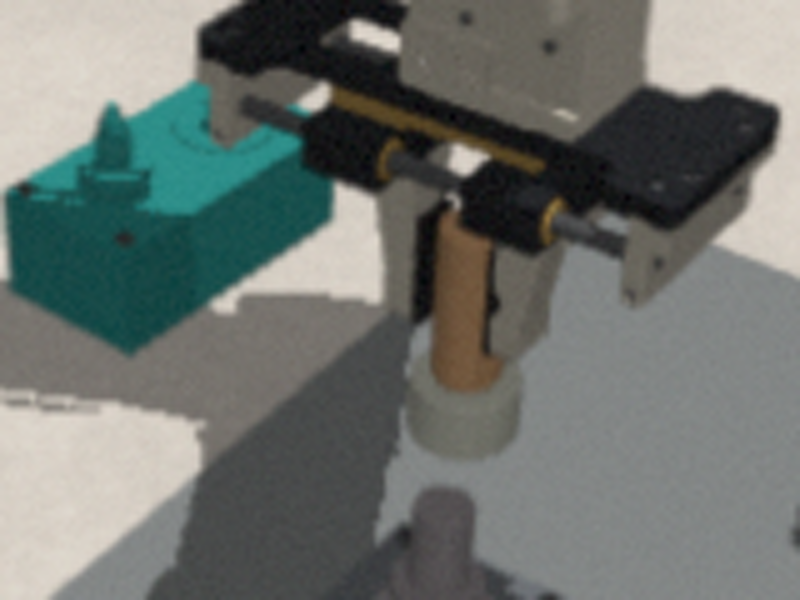

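View pics/w11.png

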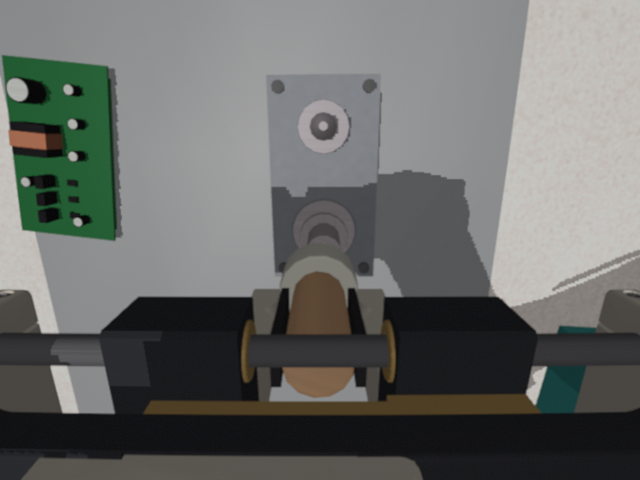

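```bash
python3 -c "
from h import *
for z in(.1325,.130,.128,.126): print((proj('scene',(.533,.0632,z))-[270,110])*5)
ys=[]
for P in ((.5336,.0635,.3926-.2281),(.5336,.0635,.3926-.2281+.026)): print('foot',(proj('scene',P)-[270,110])*5)
"
```

```text
[445.01616375 490.06582183]
[444.60504038 494.81920949]
[444.27718238 498.60882288]
[443.95024575 502.38684708]
foot [452.11672091 427.77525237]
foot [456.71969479 374.65170189]
```

Call:
carry_out --pt "0.5 1 -1" --pt "7.1 20.3 -1" --pt "7.1 20.3 -1" --pt "7.1 20.3 -1" --pt "7.1 20.3 -1" --pt "7.1 20.3 -1" --pt "7.1 20.3 -1" --pt "7.2 20.3 4" --pt "7.2 20.3 8" --pt "7.3 20.4 12" --pt "7.4 20.4 13.5" --pt "7.4 20.4 13.5" --twist '[0,0,0,0,0,0,0,0,0,0,0,0]'

```text
clock: 19.12
tool_pos: [0.4601, 0.2657, 0.2505]
orientation: [-179.4, 0.5, 179.8]
force: [-0.4, -0.9, -2.4]
opening: 0.0279
```

Call:
carry_out --pt "0 0 0.4" --pt "0 0 0.8" --pt "0 0 1.2" --pt "0 0 1.6" --pt "0 0 1.6" --twist '[0,0,0,0,0]'

```text
clock: 19.53
tool_pos: [0.4603, 0.2656, 0.2347]
orientation: [-179.4, 0.5, 179.8]
force: [-0.6, -1.2, -2.4]
opening: 0.0274
```

Orientation is now about 0.8° off vertical; lower gently to contact.

Call:
carry_out --pt "0 0 0.1" --pt "0 0 0.2" --pt "0 0 0.3" --pt "0 0 0.4" --pt "0 0 0.4" --twist '[0,0,0,0,0]'

```text
clock: 19.95
tool_pos: [0.4603, 0.2655, 0.2307]
orientation: [-179.4, 0.5, 179.8]
force: [0.7, -0.7, -2.9]
opening: 0.0276
```

Call:
carry_out --pt "0 0 0.05" --pt "0 0 0.1" --pt "0 0 0.15" --pt "0 0 0.15" --twist '[0,0,0,0]'

```text
clock: 20.28
tool_pos: [0.4603, 0.2655, 0.2291]
orientation: [-179.4, 0.5, 179.8]
force: [-0.1, -0.2, -2.6]
opening: 0.0276
```

Call:
carry_out --pt "0 0 0.05" --pt "0 0 0.1" --pt "0 0 0.1" --twist '[0,0,0]'

```text
clock: 20.53
tool_pos: [0.4604, 0.2655, 0.2282]
orientation: [-179.4, 0.5, 179.8]
force: [0.2, -0.6, -0.5]
opening: 0.0275
```

Call:
carry_out --pt "0 0 0.05" --pt "0 0 0.1" --pt "0 0 0.1" --twist '[0,0,0]'

```text
clock: 20.78
tool_pos: [0.4604, 0.2655, 0.2281]
orientation: [-179.4, 0.5, 179.9]
force: [-2.7, -1.0, 9.0]
opening: 0.0278
```

Contact with the bench; release.

Call:
carry_out --pt "0 0 0" --pt "0 0 0" --pt "0 0 0" --pt "0 0 0" --pt "0 0 0" --pt "0 0 0" --pt "0 0 0" --pt "0 0 0" --pt "0 0 0" --pt "0 0 0" --pt "0 0 0" --twist '[0,0,0,0,0,0,0,0,0,0,0]' --fingers 1

```text
clock: 21.7
tool_pos: [0.4604, 0.2655, 0.2281]
orientation: [-179.4, 0.5, 179.9]
force: [0.0, 0.8, 0.0]
opening: 0.0871
```

Call:
carry_out --pt "0 0 -1" --pt "0 0 -3" --pt "0 0 -7" --pt "0 0 -11" --pt "0 0 -15" --pt "0 0 -18" --pt "0 0 -18" --pt "0 0 -18" --twist '[0,0,0,0,0,0,0,0]'

```text
clock: 22.37
tool_pos: [0.4588, 0.2673, 0.4112]
orientation: [-179.7, 0.7, 179.9]
force: [-0.6, -0.7, -0.5]
opening: 0.0879
```

```bash
python3 -c "
from h import *
im=ctrl.snapshot('scene');cv2.imwrite('pics/s12.png',im);crop(im,290,150,450,270,5,'pics/s12c.png')
cv2.imwrite('pics/w12.png',ctrl.snapshot('wrist'))
plan([])"
```

```text
pos [0.4584 0.2669 0.4081] ori [-179.43    0.49  179.85] F [-0.22 -0.13 -0.68] op 0.0878 t 22.47
```

View pics/s12c.png

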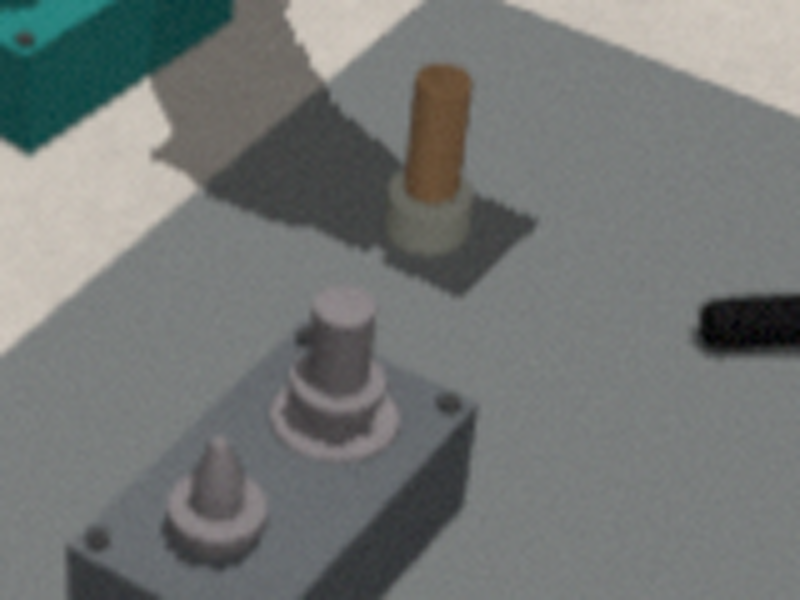

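View pics/w12.png

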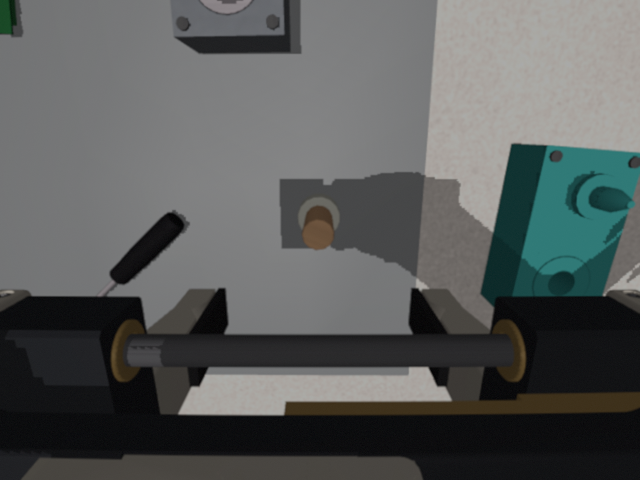

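View pics/s12.png

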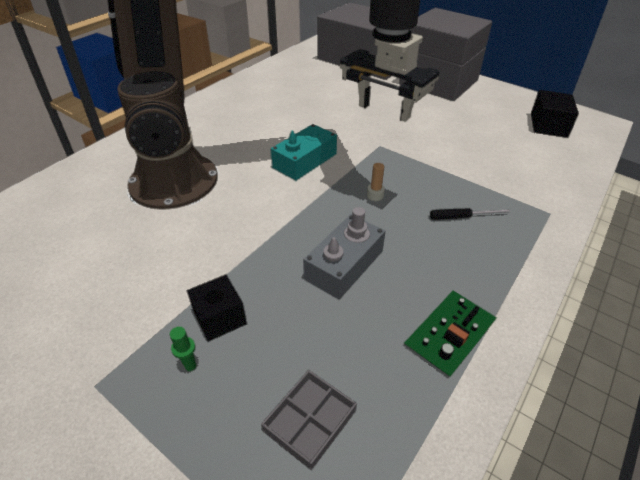

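```bash
python3 -c "
from plant import ctrl
print(ctrl.close_job())"
```

```text
the job is handed in; nothing more can be done
None
```

The anvil is wedged in the grey block's socket and the mallet is back upright on the bench. I handed the job in at about 22.5 s on the robot's clock. The one doubt is the final press, which probably went a little over the 15 to 20 N you asked for.

- **Anvil:** I lifted it from the rack, lowered it tapered end down into the socket and let go at first touch, about 39.5 mm below the mouth.
- **Pressing:** I pressed its top down gently with the mallet in stages. It sank about 6 mm.
- **Press force:** The last three stages read 14.7, 18.4 and 21.2 N. The mallet's weight made the sensor read about 2.3 N low, so the anvil felt roughly 17, 20.5 and 23.5 N. The last value overshot because I repeated the press once more than needed. By these readings it stayed under the 25 N limit, though sensor noise is about 1 N.
- **Mallet:** I set it down with about 9 N of contact on the bench, about 2 mm from where it started, and released it. The tool was leaning about 0.8° by then, but the mallet stands upright in the last picture.
- **Last checks:** The final pictures show the anvil upright in the socket, the gripper clear of everything, and the board, tray and screwdriver apparently untouched. I checked those three by eye only.
- **Camera disagreement:** The top and wrist cameras differed by 2 to 4 mm in y. I placed the parts using both, and by feeling the side force as the anvil went in.

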